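# Find the jar with the slack lid and set it aside

## Robot

A 6-joint arm with a two-finger parallel gripper is mounted at the origin on the work surface. World frame = base frame: x ahead of the robot, y to its left, z up, the work surface at z = 0. Lengths are in m, angles in degrees, forces in N, time in s.
With the tool pointing down it reaches from about 0.25 to 0.725 m from the base axis. Payload 9.7 kg.
Tool frame: the origin (TCP) lies midway between the tips of the shut fingers; the grasp point (between the pads) lies 19 mm behind it; z points along the fingers, y is the line along which they close (so a half turn about z gives the same grasp; the last joint's range is limited). The gripper opens to 85 mm and grips with 20 to 120 N. Pads are 22 mm wide; open, the fingers measure 114 mm over their backs; the gripper's body (76 mm by 85 mm) begins 54 mm behind the grasp point. The pads swing forward as they close: fully open they stand 13 mm farther back than shut.
Start: joints at [0, 4.979, 10.078, 95.1, 0, 90], TCP at [0.55, -0, 0.211] pointing down, gripper open.
Joint ranges: [-179.16, 179.16], [-48.56, 103.87], [-65.8, 70.77], [-126.05, 130.52], [-82.76, 87.17], [-180, 180]. Speed limits (degrees/s): [127.2, 127.2, 147.25, 180, 180, 180].

## Interface

Orientations are given as [roll, pitch, yaw] about the fixed x, y, z axes, in that order (R = Rz(yaw) Ry(pitch) Rx(roll)).
In Python, from workcell import * gives the robot as it stands.
- The arm moves only by the tool servo_tool, never from a script. Its argument "moves" is a list of rows, each a list of 4 numbers: the shift along the world's x, y, z in fractions of the full range, 1 being 75 cm, then the turn about the world's z in a scale on which 1.0 is 2 pi rad. A call has 1 to 20 rows; each row is the pose to reach, as a shift and turn from the pose commanded when the call began; what a row does not reach only later rows make up. A row lasts 1/12 s, in which the tool goes at most 41.7 mm and 7.16 degrees, less where a joint would pass 70% of its speed; a pose out of reach is approached as far as the arm can. A shift or turn number past 1, either way, is cut back to 1. A call with a gripper value outside its range is refused whole. "claw" is the closure, from 0 (fully open) to 1 (shut), set as the call begins (left out, the last holds). The fingers move at their own pace and stop on an object; "force" is the grip in N (left out, the last holds). Time passes only in rows, so rows that repeat a pose let the fingers close. It gives the time, the measured TCP pose, the force, the opening and the grip force at its end, in the units of the state.
- get_obs(): the state, without advancing time (a new reading comes with each control period).
- camera(name): name is "scene" or "side" or "wrist"; returns the picture (480x640x3 uint8, red, green, blue); there is no depth.
- get_calibration(name): a dict with "fx", "fy", "cx", "cy" (pixels), "rvec" (rotation vector, rad) and "tvec" (3), from world to camera coordinates, as OpenCV has them; the wrist camera has in their place "tool_from_camera" (4x4, takes a point from camera to tool coordinates, whose origin is the TCP and whose axes are the flange's). Camera axes: x right, y down, z forward; pixel columns grow to the right and rows downward; lengths in m; the calibration is good to about 2 mm. A picture is of the moment at which its call begins: read the wrist's pose just before it. get_calibration takes no time and is no camera call.
- job_done(): hands the job in; it is judged then, once.
The state is a dict: "time": time; "q": joint angles; "qd": joint speeds; "joint_efforts": joint torques, N m; "ee_pos": TCP position; "tcp_rot": TCP orientation; "wrist_force": force on the tool from outside, world axes, zero at the start; "torque": the same for the moment, N m; "opening": finger opening in m; "grasp_force": force on a finger pad.
Only numpy, scipy, OpenCV 4.12 (cv2) and the standard library are available. Lean on these libraries where they do the work, as an engineer would, in place of code of your own. Each camera call takes 0.05 s, during which the arm holds its last target. There are 200 camera calls.

## Task

The lid of one of the three square glass jars on the shelf over the basin has worked loose: try the lids with a light twist, gripping gently and forcing none, and turn the slack one clockwise until it just bites. Then stand that jar upright on the round steel plate, its lid still snug, so that I can see to it; leave the other two jars and everything else where they are.

Things in the scene. Friction and masses are not known exactly. Their poses are not given: they have to be found in the camera images.
- shelf: Fixed wash place. Origin on the counter under the middle of the aluminium shelf; y along the shelf, +x towards the tiled half wall it is bolted to (670 mm long, top 177 mm high, 31 to 93 mm behind the origin). Steel basin (85 mm high) and tap (112 mm) in front. A hairbrush hangs in a spring clip at the -y end of its front lip, handle up to 194 mm.
- channel (a point): Middle of the shelf's floor, 150 mm above the counter: a channel 560 mm long (y) and 62 mm wide inside (x) with lips 25 mm high front and back. A jar in it has 4 mm play in x; after turning about 0.05 rad either way its corners meet the lips and it turns no further. A light push slides it along y. Past that play the torque climbs fast: some 0.03 rad more gives 0.3 N m.
- jar_1: Square glass jar with a round aluminium screw lid; the three are alike and change places; which lid is loose is not known. Origin: centre of its underside, z up, x and y square to its sides. Glass 58 x 58 mm, 75 mm tall; lid 48 mm across, from 78 to 100 mm above the origin, ribbed rim. About 0.3 kg.
- jar_2: Square glass jar with a round aluminium screw lid; the three are alike and change places; which lid is loose is not known. Origin: centre of its underside, z up, x and y square to its sides. Lids close clockwise seen from above. A sound lid does not give below about 0.6 N m either way; above that it is forced. A light hand test is 0.3 N m. Glass and lid bear a grip of 35 N per finger at most.
- jar_3: Square glass jar with a round aluminium screw lid; the three are alike and change places; which lid is loose is not known. Origin: centre of its underside, z up, x and y square to its sides. Exactly one lid is loose: it turns at under 0.15 N m, for 0.4 to 0.9 rad clockwise, then bites as hard as a sound one; a felt 0.3 N m there is snug.
- plate: Round stainless dinner plate, fixed on the counter, 228 mm across the rim, rim 18 mm high, flat inside out to 95 mm from the middle; the inner floor is 4 mm above the origin. Origin: centre of its underside.
- soap_dish: Steel soap dish with clip-on lid, 53 x 85 x 31 mm, at the +y end of the shelf; bystander. Origin: centre of its underside.
- mug: Teal mug, 76 mm across, 85 mm high, handle on its +y side; bystander on the counter. Origin: centre of its underside.
- ladle: Red plastic ladle lying on the counter, bowl 70 mm across, handle 200 mm along its x; bystander. Origin: under the bowl.

How it is judged (in metres and radians):
On the way:
1. while its jar still stands on the shelf, the loose lid is turned clockwise until it bites (a sound lid cannot meet this: its bite has to be forced) (((value of joint lid_1 above -0.05 rad and z of jar_1 in the frame of shelf below 0.165 m) or (value of joint lid_2 above -0.05 rad and z of jar_2 in the frame of shelf below 0.165 m) or (value of joint lid_3 above -0.05 rad and z of jar_3 in the frame of shelf below 0.165 m))), for 0.1 s.
At the end, for the whole second after the job is handed in: The jar whose lid was loose stands upright and still on the flat of the plate (its middle within 55 mm of the plate's middle), its lid at the bite (within 0.08 rad); the two sound jars stand in the shelf within 30 mm of where they were (((value of joint lid_1 above -0.08 rad and horizontal distance between jar_1 and plate below 0.055 m and z of jar_1 in the frame of plate below 0.01 m and angle between jar_1's own z axis and vertical below 0.08 rad and linear speed of jar_1 below 0.02 m/s and distance of each of jar_2, jar_3 from where it was at the start of the episode below 0.03 m) or (value of joint lid_2 above -0.08 rad and horizontal distance between jar_2 and plate below 0.055 m and z of jar_2 in the frame of plate below 0.01 m and angle between jar_2's own z axis and vertical below 0.08 rad and linear speed of jar_2 below 0.02 m/s and distance of each of jar_1, jar_3 from where it was at the start of the episode below 0.03 m) or (value of joint lid_3 above -0.08 rad and horizontal distance between jar_3 and plate below 0.055 m and z of jar_3 in the frame of plate below 0.01 m and angle between jar_3's own z axis and vertical below 0.08 rad and linear speed of jar_3 below 0.02 m/s and distance of each of jar_1, jar_2 from where it was at the start of the episode below 0.03 m))); the robot touches nothing.
It fails at once if a lid is forced: a sound lid turned more than 0.12 rad on its jar, or the loose one more than 0.12 rad past its bite ((value of joint seat_1 above 0.12 rad or value of joint seat_1 below -0.12 rad) or (value of joint seat_2 above 0.12 rad or value of joint seat_2 below -0.12 rad) or (value of joint seat_3 above 0.12 rad or value of joint seat_3 below -0.12 rad)).
It fails at once if a jar is squeezed or struck hard (over 80 N in all, 40 N per finger) (contact force between the fingers and jar_1 above 80 N or contact force between the fingers and jar_2 above 80 N or contact force between the fingers and jar_3 above 80 N).
It fails at once if a jar is tipped over (more than 0.3 rad) (angle between any of jar_1, jar_2, jar_3's own z axis and vertical above 0.3 rad).
It fails at once if two jars are off the shelf: a sound one was taken out (((z of jar_1 in the frame of shelf above 0.175 m or z of jar_1 in the frame of shelf below 0.14 m) and (z of jar_2 in the frame of shelf above 0.175 m or z of jar_2 in the frame of shelf below 0.14 m)) or ((z of jar_1 in the frame of shelf above 0.175 m or z of jar_1 in the frame of shelf below 0.14 m) and (z of jar_3 in the frame of shelf above 0.175 m or z of jar_3 in the frame of shelf below 0.14 m)) or ((z of jar_2 in the frame of shelf above 0.175 m or z of jar_2 in the frame of shelf below 0.14 m) and (z of jar_3 in the frame of shelf above 0.175 m or z of jar_3 in the frame of shelf below 0.14 m))).
It fails at once if the soap dish, mug or ladle is disturbed (moved more than 30 mm) (distance of any of soap_dish, mug, ladle from where it was at the start of the episode above 0.03 m).
It also fails if it takes over 72 s, if anything falls off the work surface, if the arm or the gripper's body presses on something with over 40 N, if the wrist force passes 120 N, or if a joint passes its speed limit or range.

## Working session

There is one attempt and no reset: what is moved stays moved. The work goes in short steps, Python scripts to look and compute and a tool call to move; the robot and the scene stay as the last step left them, time stands still between calls to the robot, and variables do not carry over. Pictures are saved under pics/ and viewed, at most 10 in all, crops included, and the job is handed in when it is done.

Besides the shell and the picture viewer there is one more tool, called after ">>>" by a JSON object that holds its "name" and its "arguments", one argument or row to a line. servo_tool: Moves the arm, as the interface text tells. Its arguments: {"type":"object","properties":{"moves":{"type":"array","items":{"type":"array","items":{"type":"number"}}},"claw":{"type":"number"},"force":{"type":"number"}},"required":["moves"]}

```bash
mkdir -p pics; ls; python3 - <<'E'
from workcell import *
import cv2
for n in ("scene","side"):
    cv2.imwrite(f"pics/{n}0.png",camera(n)[:,:,::-1]); print(n,get_calibration(n))
print(get_calibration("wrist")); print(get_obs())
E
```

```text
pics
scene {'fx': 520.6537622367856, 'fy': 520.6537622367856, 'cx': 322.41995855612447, 'cy': 241.82626024022414, 'rvec': array([ 1.95500899,  1.29433053, -0.60964161]), 'tvec': array([-0.21116225, -0.22297939,  1.62669675])}
side {'fx': 482.80380755336586, 'fy': 482.80380755336586, 'cx': 310.87845459339326, 'cy': 239.93802501590042, 'rvec': array([ 0.71585491, -2.70817146,  1.00468196]), 'tvec': array([0.453145  , 0.24933735, 1.22010145])}
{'fx': 344.75689619136955, 'fy': 344.75689619136955, 'cx': 319.56911639521024, 'cy': 244.02276632707057, 'tool_from_camera': array([[ 1.44925277e-04, -9.66116478e-01, -2.58106433e-01,
         6.70463259e-02],
       [ 9.99999784e-01, -2.53684151e-05,  6.56450470e-04,
         1.95755491e-04],
       [-6.40755367e-04, -2.58106473e-01,  9.66116265e-01,
        -1.62901193e-01],
       [ 0.00000000e+00,  0.00000000e+00,  0.00000000e+00,
         1.00000000e+00]])}
{'time': 0.1, 'q': array([-7.31828577e-04,  5.00899734e+00,  1.00386089e+01,  9.51012865e+01,
        2.80148747e-04,  8.99998109e+01]), 'qd': array([ 0.07398626, -0.05398951,  0.10663489,  0.03444493,  0.02359981,
        0.04953742]), 'joint_efforts': array([ 5.47294949e-04, -5.21561801e+01,  4.65652657e+01,  1.59993977e-02,
       -1.19309320e-06, -5.24902489e-06]), 'ee_pos': array([ 5.49754626e-01, -5.52816814e-06,  2.10140486e-01]), 'tcp_rot': array([-1.79928325e+02, -2.80385107e-04,  8.99994569e+01]), 'wrist_force': array([ 0.04440504,  0.34996631, -0.45426554]), 'torque': array([-0.06094242, -0.01602185,  0.02018864]), 'grasp_force': 0.0, 'opening': 0.08545668134383516}
```

View pics/scene0.png

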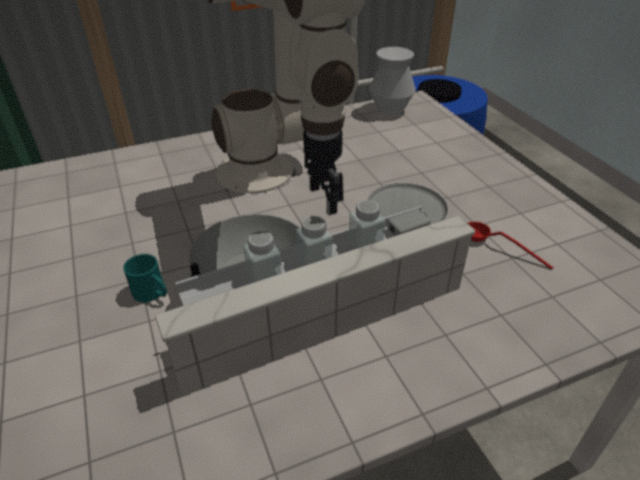

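View pics/side0.png

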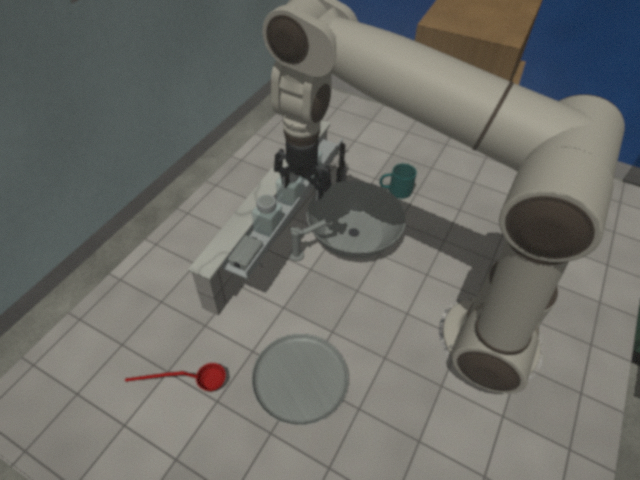

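The scene picture shows lid tops near (261,240), (314,221) and (367,207), with the mug at the left and the plate around (407,205). In the side picture the plate centre is near (300,378) and the nearest lid near (266,201). The soap dish lies at the plate end of the shelf.

```bash
cat > h.py <<'E'
from workcell import *
import cv2, numpy as np
from scipy.spatial.transform import Rotation as Ro
def ray(n,px,z,o=None):
    c=get_calibration(n)
    d=np.array([(px[0]-c['cx'])/c['fx'],(px[1]-c['cy'])/c['fy'],1])
    if n=='wrist':
        T=np.eye(4);T[:3,:3]=Ro.from_euler('xyz',o['tcp_rot'],degrees=True).as_matrix();T[:3,3]=o['ee_pos']
        T=T@c['tool_from_camera'];C=T[:3,3];D=T[:3,:3]@d
    else:
        R=cv2.Rodrigues(c['rvec'])[0];C=-R.T@c['tvec'];D=R.T@d
    return C+(z-C[2])/D[2]*D
E
python3 - <<'E'
from h import *
np.set_printoptions(precision=4,suppress=True)
for p in [(261,240),(314,221),(367,207)]: print(ray('scene',p,.25))
print('plate',ray('side',(300,377),.018),ray('scene',(407,207),.018)); print('lid side',ray('side',(266,201),.25))
# wall top ends (177+)
print(ray('side',(240,262),.177),ray('scene',(166,320),.177),ray('scene',(470,228),.177))
s=cv2.imread('pics/scene0.png')[180:320,140:480]; cv2.imwrite('pics/c1.png',cv2.resize(s,(800,330),interpolation=cv2.INTER_CUBIC))
o=get_obs();cv2.imwrite('pics/w0.png',camera('wrist')[:,:,::-1])
E
```

```text
[ 0.629  -0.1598  0.25  ]
[ 0.6142 -0.0468  0.25  ]
[0.6134 0.0693 0.25  ]
plate [0.3616 0.3338 0.018 ] [0.3766 0.3251 0.018 ]
lid side [0.6074 0.0736 0.25  ]
[0.5932 0.2171 0.177 ] [ 0.6882 -0.3603  0.177 ] [0.6804 0.2863 0.177 ]
```

View pics/c1.png

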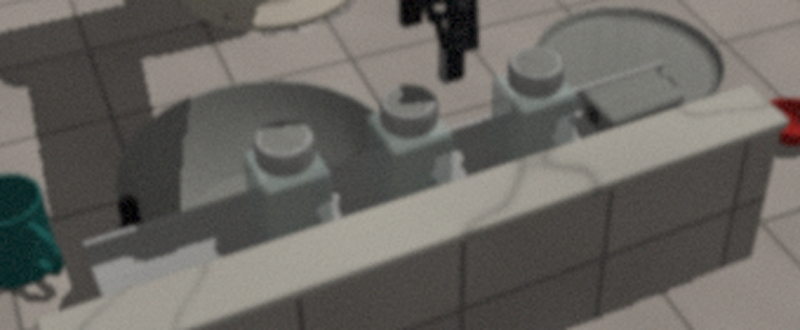

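View pics/w0.png

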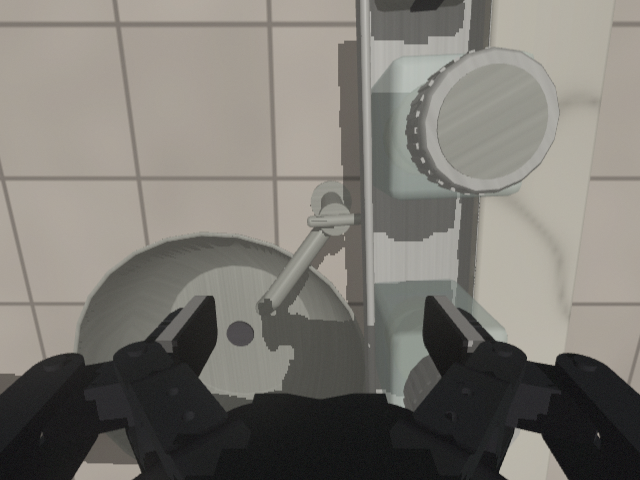

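The crop confirms lid tops at (260.7,239.5), (314.7,224) and (368.2,208) in scene pixels. The wrist picture shows the +y jar's lid top near (495,115), the front lip running from (362,0) to (371,310), and the shelf parallel to y to within a small angle.

```bash
python3 - <<'E'
from h import *
np.set_printoptions(precision=4,suppress=True)
o=get_obs()
print(ray('wrist',(496,115),.25,o))
for p in [(364,0),(371,310)]: print('lip',ray('wrist',p,.175,o))
for p in [(612,0),(549,480)]: print('wall back',ray('wrist',p,.177,o))
for p in [(260.7,239.5),(314.7,224.),(368.2,208)]: print(ray('scene',p,.25))
E
```

```text
[0.6094 0.0791 0.25  ]
lip [0.5723 0.1405 0.175 ]
lip [ 0.5823 -0.0287  0.175 ]
wall back [0.6948 0.1397 0.177 ]
wall back [ 0.7154 -0.1612  0.177 ]
[ 0.6274 -0.1599  0.25  ]
[ 0.6235 -0.0491  0.25  ]
[0.6174 0.0699 0.25  ]
```

The manual's scale: shifts go in shares of 75 cm and turns go in shares of 2 pi rad. Converting my numbers, 7.75 cm / 75 = 0.1033, 7 cm / 75 = 0.0933.

>>> {"name": "servo_tool", "arguments": {
  "moves": [
    [0,0,0.0467,0],
    [0,0,0.0933,0],
    [0.0267,0.0347,0.0933,0],
    [0.0533,0.0693,0.0933,0],
    [0.0773,0.1033,0.0933,0],
    [0.0773,0.1033,0.0933,0],
    [0.0773,0.1033,0.0533,0],
    [0.0773,0.1033,0.024,0],
    [0.0773,0.1033,0.024,0],
    [0.0773,0.1033,0.024,0]
  ],
  "claw": 0,
  "force": 20
}}

```text
time: 0.98
ee_pos: [0.6072, 0.0773, 0.228]
tcp_rot: [-179.8, 0.0, 90.0]
wrist_force: [-0.3, -0.1, 1.4]
opening: 0.0856
grasp_force: 0.0
```

```bash
cat > t.py <<'E'
from h import *
np.set_printoptions(precision=4,suppress=True)
o=get_obs()
for k in ('time','ee_pos','tcp_rot','wrist_force','torque','opening','grasp_force'): print(k,o[k])
E
python3 t.py; python3 - <<'E'
from h import *
cv2.imwrite('pics/w1.png',camera('wrist')[:,:,::-1])
E
```

```text
time 0.9833
ee_pos [0.6072 0.0773 0.228 ]
tcp_rot [-179.8478    0.0191   89.9973]
wrist_force [-0.2773 -0.0588  1.3547]
torque [ 0.0256 -0.0324 -0.0197]
opening 0.08559138545428091
grasp_force 0.0
```

View pics/w1.png

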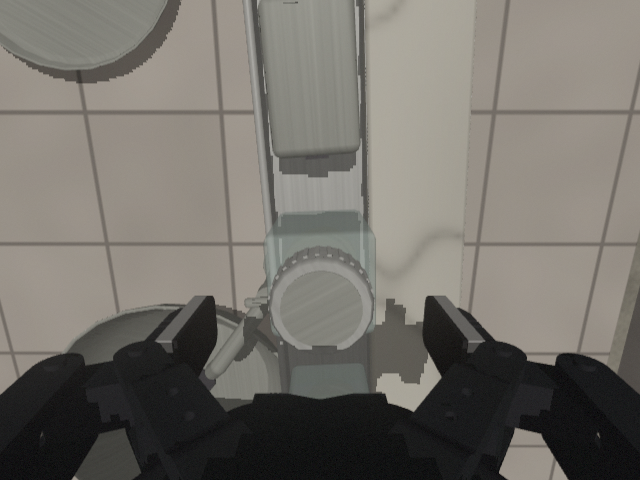

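The wrist picture shows the lid centred between the fingers at about (322,305), with the soap dish ahead and the plate at the top left. I'll check the y position of that point.

```bash
python3 - <<'E'
from h import *
o=get_obs()
for p in [(322,303),(322,307),(270,305),(374,305)]: print(ray('wrist',p,.25,o))
E
```

```text
[0.60915249 0.0788885  0.25      ]
[0.60915601 0.07693616 0.25      ]
[0.58579529 0.0779213  0.25      ]
[0.63251814 0.07790654 0.25      ]
```

To row units: 0.15 cm / 75 = 0.002.

>>> {"name": "servo_tool", "arguments": {
  "moves": [
    [0.002,0,0,0],
    [0.002,0,0,0],
    [0.002,0,0,0],
    [0.002,0,0,0],
    [0.002,0,0,0],
    [0.002,0,0,0],
    [0.002,0,0,0],
    [0.002,0,0,0],
    [0.002,0,0,0],
    [0.002,0,0,0]
  ],
  "claw": 1,
  "force": 20
}}

```text
time: 1.87
ee_pos: [0.6079, 0.0775, 0.2335]
tcp_rot: [179.8, -0.0, 90.0]
wrist_force: [-16.1, -0.8, 26.9]
opening: 0.0
grasp_force: 12.3
```

```bash
python3 t.py
```

```text
time 1.8667
ee_pos [0.6079 0.0775 0.2335]
tcp_rot [179.8499  -0.045   90.0113]
wrist_force [-16.0812  -0.7547  26.8624]
torque [-0.2154  3.3288 -0.0158]
opening 1.014977804666544e-05
grasp_force 12.257700087502599
```

```bash
python3 - <<'E'
from h import *
a=camera('wrist')[:,:,::-1][150:480,100:540]
b=camera('side')[:,:,::-1][120:280,190:350]
cv2.imwrite('pics/w2.png',np.hstack([cv2.resize(a,(440,330)),cv2.resize(b,(330,330),interpolation=cv2.INTER_CUBIC)]))
E
```

```text
(no output)
```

View pics/w2.png

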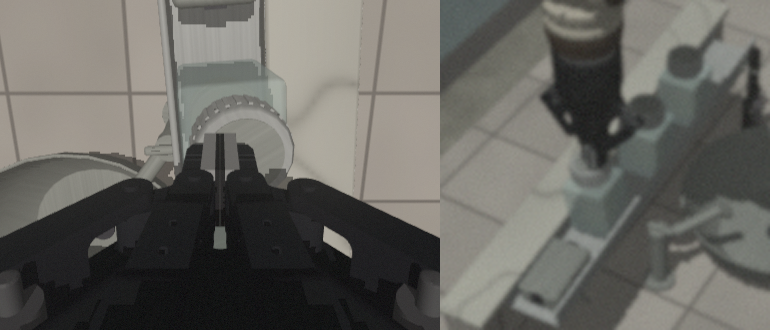

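The fingers shut on top of the lid instead of around it. I'll lift straight off and look.

To row units: 5 cm / 75 = 0.0667, 3 cm / 75 = 0.04.

>>> {"name": "servo_tool", "arguments": {
  "moves": [
    [0,0,0.0093,0],
    [0,0,0.02,0],
    [0,0,0.04,0],
    [0,0,0.0667,0],
    [0,0,0.0667,0],
    [0,0,0.0667,0]
  ]
}}

```text
time: 2.47
ee_pos: [0.6101, 0.0776, 0.2797]
tcp_rot: [179.9, -0.0, 90.0]
wrist_force: [-0.7, -0.5, -0.2]
opening: -0.0002
grasp_force: 0.0
```

>>> {"name": "servo_tool", "arguments": {
  "moves": [
    [0,-0.02,0,0],
    [0,-0.04,0,0],
    [0,-0.0667,0,0],
    [0,-0.0667,0,0],
    [0,-0.0667,0,0],
    [0,-0.0667,0,0],
    [0,-0.0667,0,0],
    [0,-0.0667,0,0]
  ],
  "claw": 0
}}

```text
time: 3.13
ee_pos: [0.6095, 0.0279, 0.2787]
tcp_rot: [-180.0, -0.0, 90.0]
wrist_force: [-0.3, -0.1, -0.0]
opening: 0.0854
grasp_force: 0.0
```

```bash
python3 t.py; python3 - <<'E'
from h import *
a=camera('wrist')[:,:,::-1]
b=camera('side')[:,:,::-1][120:280,190:350]
cv2.imwrite('pics/w3.png',np.hstack([cv2.resize(a,(480,360)),cv2.resize(b,(320,360),interpolation=cv2.INTER_CUBIC)]))
E
```

```text
time 3.1333
ee_pos [0.6095 0.0279 0.2787]
tcp_rot [-179.9898   -0.0047   90.027 ]
wrist_force [-0.26   -0.0533 -0.0149]
torque [ 0.0191  0.008  -0.0166]
opening 0.08537699610201215
grasp_force 0.0
```

View pics/w3.png

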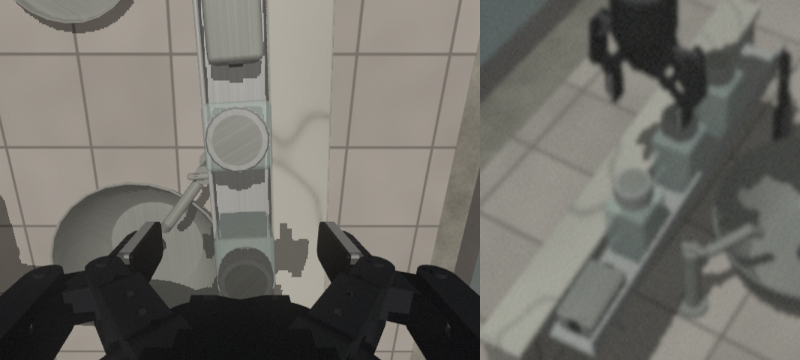

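Finger tip pixels and the contact height agree that the real tips end about 17–20 mm behind the nominal TCP. The wrist picture shows the jar upright and unharmed, with its lid at about (316,185) full scale. The next grip will be lower.

```bash
python3 - <<'E'
from h import *
o=get_obs()
for p in [(316,185),(328,366)]: print(ray('wrist',p,.25,o))
E
```

```text
[0.60781001 0.0774099  0.25      ]
[ 0.61522234 -0.03640254  0.25      ]
```

To row units: -6.3 cm / 75 = -0.084, -0.15 cm / 75 = -0.002.

>>> {"name": "servo_tool", "arguments": {
  "moves": [
    [-0.002,0.0333,0,0],
    [-0.002,0.0667,0,0],
    [-0.002,0.0667,0,0],
    [-0.002,0.0667,-0.04,0],
    [-0.002,0.0667,-0.0733,0],
    [-0.002,0.0667,-0.084,0],
    [-0.002,0.0667,-0.084,0],
    [-0.002,0.0667,-0.084,0]
  ],
  "claw": 0
}}

```text
time: 3.9
ee_pos: [0.6078, 0.0774, 0.2165]
tcp_rot: [-180.0, 0.0, 90.0]
wrist_force: [-0.1, -0.1, 0.2]
opening: 0.0856
grasp_force: 0.0
```

>>> {"name": "servo_tool", "arguments": {
  "moves": [
    [0,0,0,0],
    [0,0,0,0],
    [0,0,0,0],
    [0,0,0,0],
    [0,0,0,0],
    [0,0,0,0],
    [0,0,0,0],
    [0,0,0,0]
  ],
  "claw": 1,
  "force": 20
}}

```text
time: 4.57
ee_pos: [0.6081, 0.0775, 0.217]
tcp_rot: [179.9, -0.0, 90.0]
wrist_force: [-1.5, 0.2, 6.7]
opening: 0.0468
grasp_force: 21.1
```

```bash
python3 t.py
```

```text
time 4.5667
ee_pos [0.6081 0.0775 0.217 ]
tcp_rot [179.9086  -0.01    89.9979]
wrist_force [-1.507   0.2376  6.7483]
torque [-0.0639  0.2835 -0.0079]
opening 0.04676627697692063
grasp_force 21.12947165966034
```

Lid gripped at 47 mm and 21 N. Now the light clockwise test.

To row units: -0.05 rad / 6.2832 = -0.008.

>>> {"name": "servo_tool", "arguments": {
  "moves": [
    [0,0,0,-0.0032],
    [0,0,0,-0.0064],
    [0,0,0,-0.008],
    [0,0,0,-0.008]
  ]
}}

```text
time: 4.9
ee_pos: [0.6086, 0.0778, 0.2169]
tcp_rot: [179.9, -0.0, 87.1]
wrist_force: [0.2, 2.3, 5.4]
opening: 0.047
grasp_force: 21.1
```

```bash
python3 t.py | egrep 'rot|torq|open|wrist'
```

```text
tcp_rot [179.8705  -0.0494  87.098 ]
wrist_force [0.2204 2.3076 5.4054]
torque [ 0.3572 -0.2342 -0.0046]
opening 0.047009467907620034
```

To row units: -0.02 rad / 6.2832 = -0.0032.

>>> {"name": "servo_tool", "arguments": {
  "moves": [
    [0,0,0,-0.0032],
    [0,0,0,-0.0032],
    [0,0,0,-0.0032]
  ]
}}

```text
time: 5.15
ee_pos: [0.6086, 0.0777, 0.2168]
tcp_rot: [179.9, -0.0, 86.0]
wrist_force: [1.5, 2.0, 5.2]
opening: 0.0473
grasp_force: 21.1
```

```bash
python3 t.py | egrep 'rot|torq|open|wrist'
```

```text
tcp_rot [179.8709  -0.0416  85.9771]
wrist_force [1.5103 2.005  5.1932]
torque [ 0.2635 -0.3597 -0.0418]
opening 0.04726786765299484
```

To row units: -0.02 rad / 6.2832 = -0.0032.

>>> {"name": "servo_tool", "arguments": {
  "moves": [
    [0,0,0,-0.0032],
    [0,0,0,-0.0032],
    [0,0,0,-0.0032]
  ]
}}

```text
time: 5.4
ee_pos: [0.6086, 0.0778, 0.2169]
tcp_rot: [179.9, -0.0, 84.9]
wrist_force: [0.9, 0.1, 5.0]
opening: 0.0468
grasp_force: 21.1
```

```bash
python3 t.py | egrep 'rot|torq|open|wrist'
```

```text
tcp_rot [179.8636  -0.0376  84.8821]
wrist_force [0.8931 0.0973 5.0042]
torque [ 0.1798 -0.304   0.5435]
opening 0.04678853710472577
```

To row units: -0.02 rad / 6.2832 = -0.0032.

>>> {"name": "servo_tool", "arguments": {
  "moves": [
    [0,0,0,-0.0032],
    [0,0,0,-0.0032],
    [0,0,0,-0.0032]
  ]
}}

```text
time: 5.65
ee_pos: [0.6087, 0.0777, 0.2168]
tcp_rot: [179.9, -0.0, 83.7]
wrist_force: [0.6, 1.0, 5.3]
opening: 0.0468
grasp_force: 21.1
```

```bash
python3 t.py | egrep 'rot|torq|open|wrist'
```

```text
tcp_rot [179.8607  -0.0375  83.7399]
wrist_force [0.6398 0.9527 5.2658]
torque [ 0.1221 -0.4077  0.6122]
opening 0.04678619908379937
```

Torque rose to about 0.6 N m, so this lid is sound. I'll back off and release.

To row units: 0.06 rad / 6.2832 = 0.0095.

>>> {"name": "servo_tool", "arguments": {
  "moves": [
    [0,0,0,0.0048],
    [0,0,0,0.0095],
    [0,0,0,0.0095]
  ]
}}

```text
time: 5.9
ee_pos: [0.6085, 0.0774, 0.2168]
tcp_rot: [179.9, -0.0, 87.2]
wrist_force: [-0.0, 0.6, 5.0]
opening: 0.0471
grasp_force: 21.1
```

```bash
python3 t.py | egrep 'rot|torq|open|wrist'
```

```text
tcp_rot [179.8752  -0.0011  87.2253]
wrist_force [-0.0365  0.6067  5.0212]
torque [-0.0075 -0.2107  0.1235]
opening 0.04709921538461296
```

To row units: -16 cm / 75 = -0.2133, -15.5 cm / 75 = -0.2067, 0.05 rad / 6.2832 = 0.008.

>>> {"name": "servo_tool", "arguments": {
  "moves": [
    [0,0,0,0],
    [0,0,0,0],
    [0,0,0,0],
    [0,0,0,0],
    [0,0,0,0],
    [0,0,0.0267,0.0032],
    [0,0,0.0667,0.008],
    [0,0,0.084,0.008],
    [0,-0.0533,0.084,0.008],
    [0.004,-0.1067,0.084,0.008],
    [0.008,-0.1533,0.084,0.008],
    [0.0093,-0.2067,0.084,0.008],
    [0.0093,-0.2133,0.084,0.008],
    [0.0093,-0.2133,0.084,0.008],
    [0.0093,-0.2133,0.084,0.008]
  ],
  "claw": 0
}}

```text
time: 7.15
ee_pos: [0.6149, -0.0825, 0.2786]
tcp_rot: [-180.0, -0.0, 89.9]
wrist_force: [-0.1, 0.9, 0.0]
opening: 0.0851
grasp_force: 0.0
```

```bash
python3 t.py; python3 - <<'E'
from h import *
cv2.imwrite('pics/w4.png',camera('wrist')[:,:,::-1])
E
```

```text
time 7.15
ee_pos [ 0.6149 -0.0825  0.2786]
tcp_rot [-179.9828   -0.022    89.9392]
wrist_force [-0.0583  0.916   0.0436]
torque [-0.005  -0.0247 -0.0255]
opening 0.08512369670425611
grasp_force 0.0
```

View pics/w4.png

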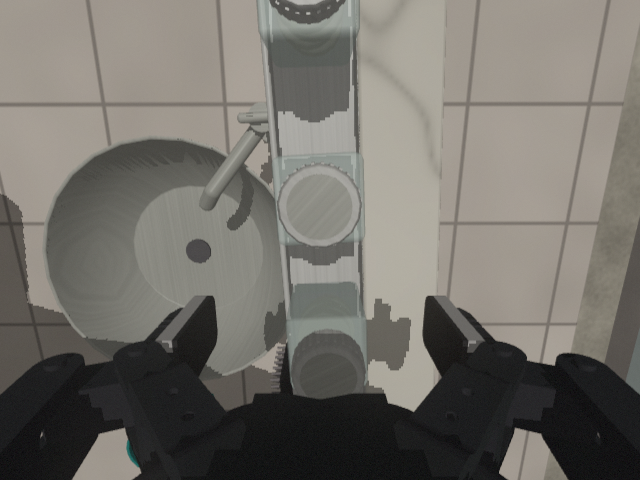

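The wrist picture shows the middle lid centred at about (320,205) and the -y lid at about (327,368).

```bash
python3 - <<'E'
from h import *
o=get_obs()
for p in [(320,205.5),(327,368)]: print(ray('wrist',p,.25,o)-o['ee_pos'],ray('wrist',p,.25,o))
E
```

```text
[ 0.00055388  0.03813066 -0.02875801] [ 0.6155494 -0.0436218  0.25     ]
[ 0.00507676 -0.06581915 -0.02875801] [ 0.62007228 -0.14757161  0.25      ]
```

To row units: -6.3 cm / 75 = -0.084, 3.8 cm / 75 = 0.0507.

>>> {"name": "servo_tool", "arguments": {
  "moves": [
    [0.0007,0.0507,0,0],
    [0.0007,0.0507,0,0],
    [0.0007,0.0507,-0.04,0],
    [0.0007,0.0507,-0.0733,0],
    [0.0007,0.0507,-0.084,0],
    [0.0007,0.0507,-0.084,0]
  ],
  "claw": 0
}}

```text
time: 7.7
ee_pos: [0.6144, -0.043, 0.2137]
tcp_rot: [-179.8, -0.0, 90.1]
wrist_force: [-1.0, -0.5, 0.6]
opening: 0.0853
grasp_force: 0.0
```

>>> {"name": "servo_tool", "arguments": {
  "moves": [
    [0,0,0,0],
    [0,0,0,0],
    [0,0,0,0],
    [0,0,0,0],
    [0,0,0,0],
    [0,0,0,0],
    [0,0,0,0],
    [0,0,0,0]
  ],
  "claw": 1,
  "force": 20
}}

```text
time: 8.37
ee_pos: [0.6157, -0.0446, 0.2175]
tcp_rot: [179.9, -0.0, 90.0]
wrist_force: [-2.5, 0.5, 5.9]
opening: 0.0467
grasp_force: 20.8
```

To row units: -0.03 rad / 6.2832 = -0.0048.

>>> {"name": "servo_tool", "arguments": {
  "moves": [
    [0,0,0,-0.0032],
    [0,0,0,-0.0048],
    [0,0,0,-0.0048]
  ]
}}

```text
time: 8.62
ee_pos: [0.616, -0.0443, 0.2174]
tcp_rot: [179.9, -0.0, 88.2]
wrist_force: [-0.2, 1.5, 4.9]
opening: 0.0469
grasp_force: 20.8
```

```bash
python3 t.py
```

```text
time 8.6167
ee_pos [ 0.616  -0.0443  0.2174]
tcp_rot [179.855   -0.0316  88.245 ]
wrist_force [-0.2349  1.5395  4.8706]
torque [0.3327 0.004  0.0686]
opening 0.04691829877716487
grasp_force 20.76412260532379
```

To row units: -0.02 rad / 6.2832 = -0.0032.

>>> {"name": "servo_tool", "arguments": {
  "moves": [
    [0,0,0,-0.0032],
    [0,0,0,-0.0032]
  ]
}}

```text
time: 8.78
ee_pos: [0.6161, -0.0443, 0.2174]
tcp_rot: [179.8, -0.0, 87.1]
wrist_force: [-0.8, 1.8, 5.6]
opening: 0.0469
grasp_force: 20.8
```

```bash
python3 t.py | egrep 'rot|torq|open|wrist'
```

```text
tcp_rot [179.8406  -0.0348  87.0805]
wrist_force [-0.754   1.7985  5.6202]
torque [ 0.3894 -0.1967  0.1178]
opening 0.04688105094977182
```

To row units: -0.02 rad / 6.2832 = -0.0032.

>>> {"name": "servo_tool", "arguments": {
  "moves": [
    [0,0,0,-0.0032],
    [0,0,0,-0.0032]
  ]
}}

```text
time: 8.95
ee_pos: [0.6159, -0.0441, 0.2174]
tcp_rot: [179.9, -0.1, 86.0]
wrist_force: [-1.5, 3.0, 7.5]
opening: 0.047
grasp_force: 20.9
```

```bash
python3 t.py | egrep 'rot|torq|open|wrist'
```

```text
tcp_rot [179.8668  -0.0547  85.9562]
wrist_force [-1.5082  3.025   7.5458]
torque [0.5164 0.0962 0.3169]
opening 0.04695802513704451
```

0.32 N m and climbing, so this one is sound. The -y jar remains.

To row units: 0.06 rad / 6.2832 = 0.0095.

>>> {"name": "servo_tool", "arguments": {
  "moves": [
    [0,0,0,0.0064],
    [0,0,0,0.0095],
    [0,0,0,0.0095]
  ]
}}

```text
time: 9.2
ee_pos: [0.616, -0.0448, 0.2173]
tcp_rot: [179.9, 0.0, 89.5]
wrist_force: [-2.0, 0.3, 5.5]
opening: 0.0466
grasp_force: 20.8
```

To row units: -14 cm / 75 = -0.1867, -12 cm / 75 = -0.16.

>>> {"name": "servo_tool", "arguments": {
  "moves": [
    [0,0,0,0],
    [0,0,0,0],
    [0,0,0,0],
    [0,0,0,0],
    [0,0,0,0],
    [0,0,0.0267,0],
    [0,0,0.0667,0],
    [0,0,0.084,0],
    [0.0027,-0.0533,0.084,0],
    [0.0053,-0.1067,0.084,0],
    [0.0067,-0.16,0.084,0],
    [0.008,-0.1867,0.084,0],
    [0.008,-0.1867,0.084,0],
    [0.008,-0.1867,0.084,0],
    [0.008,-0.1867,0.084,0]
  ],
  "claw": 0
}}

```text
time: 10.45
ee_pos: [0.6215, -0.1841, 0.2787]
tcp_rot: [-180.0, -0.0, 89.4]
wrist_force: [-0.1, 0.4, 0.6]
opening: 0.085
grasp_force: 0.0
```

```bash
python3 t.py; python3 - <<'E'
from h import *
cv2.imwrite('pics/w5.png',camera('wrist')[:,:,::-1])
E
```

```text
time 10.45
ee_pos [ 0.6215 -0.1841  0.2787]
tcp_rot [-179.9842   -0.0223   89.4209]
wrist_force [-0.1177  0.4475  0.6276]
torque [0.017  0.02   0.0113]
opening 0.08503046148098371
grasp_force 0.0
```

View pics/w5.png

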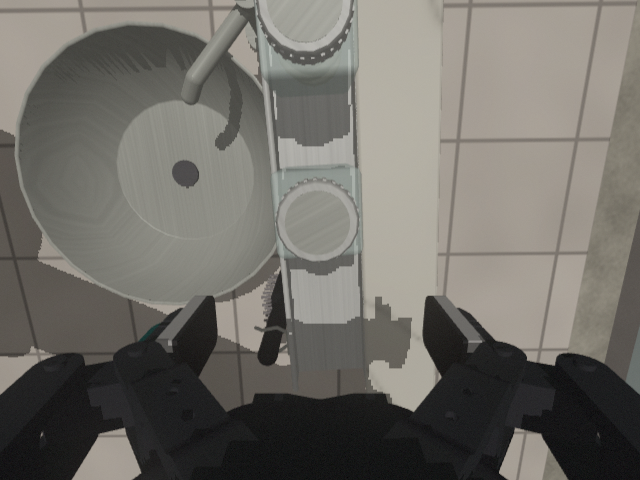

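The last lid is centred at about (318,221).

```bash
python3 - <<'E'
from h import *
o=get_obs()
print(ray('wrist',(318,221),.25,o)-o['ee_pos'],o['q'])
E
```

```text
[-0.00030926  0.02930756 -0.02885496] [-1.64666048e+01  2.24395659e+01  3.87518930e+01  1.06316292e+02
  1.04862925e-02  7.40651067e+01]
```

To row units: -6.3 cm / 75 = -0.084, -5.5 cm / 75 = -0.0733.

>>> {"name": "servo_tool", "arguments": {
  "moves": [
    [0,0.0387,0,0],
    [0,0.0387,0,0],
    [0,0.0387,-0.04,0],
    [0,0.0387,-0.0733,0],
    [0,0.0387,-0.084,0],
    [0,0.0387,-0.084,0],
    [0,0.0387,-0.084,0]
  ],
  "claw": 0
}}

```text
time: 11.08
ee_pos: [0.6214, -0.1549, 0.2168]
tcp_rot: [180.0, 0.0, 89.5]
wrist_force: [-0.4, 0.3, 0.8]
opening: 0.0855
grasp_force: 0.0
```

>>> {"name": "servo_tool", "arguments": {
  "moves": [
    [0,0,0,0],
    [0,0,0,0],
    [0,0,0,0],
    [0,0,0,0],
    [0,0,0,0],
    [0,0,0,0],
    [0,0,0,0],
    [0,0,0,0]
  ],
  "claw": 1,
  "force": 20
}}

```text
time: 11.75
ee_pos: [0.6216, -0.1557, 0.217]
tcp_rot: [179.9, 0.0, 89.4]
wrist_force: [-2.2, 0.4, 5.7]
opening: 0.0467
grasp_force: 20.9
```

To row units: -0.05 rad / 6.2832 = -0.008.

>>> {"name": "servo_tool", "arguments": {
  "moves": [
    [0,0,0,-0.0032],
    [0,0,0,-0.0064],
    [0,0,0,-0.008],
    [0,0,0,-0.008]
  ]
}}

```text
time: 12.08
ee_pos: [0.6219, -0.1553, 0.2169]
tcp_rot: [179.9, -0.0, 86.5]
wrist_force: [0.0, 1.6, 5.8]
opening: 0.0467
grasp_force: 20.8
```

```bash
python3 t.py
```

```text
time 12.0833
ee_pos [ 0.6219 -0.1553  0.2169]
tcp_rot [179.8863  -0.0205  86.5357]
wrist_force [0.0369 1.5984 5.7721]
torque [ 0.44   -0.0576  0.0551]
opening 0.04669443841912823
grasp_force 20.82441508769989
```

To row units: -0.02 rad / 6.2832 = -0.0032.

>>> {"name": "servo_tool", "arguments": {
  "moves": [
    [0,0,0,-0.0032],
    [0,0,0,-0.0032]
  ]
}}

```text
time: 12.25
ee_pos: [0.622, -0.1552, 0.2169]
tcp_rot: [179.9, -0.0, 85.4]
wrist_force: [-0.5, 2.6, 4.7]
opening: 0.0469
grasp_force: 20.8
```

```bash
python3 t.py | egrep 'rot|torq|open|wrist'
```

```text
tcp_rot [179.8807  -0.0246  85.3687]
wrist_force [-0.4847  2.6082  4.7316]
torque [ 0.3913 -0.1386  0.0069]
opening 0.04686117941733217
```

To row units: -0.02 rad / 6.2832 = -0.0032.

>>> {"name": "servo_tool", "arguments": {
  "moves": [
    [0,0,0,-0.0032],
    [0,0,0,-0.0032]
  ]
}}

```text
time: 12.42
ee_pos: [0.622, -0.1553, 0.2169]
tcp_rot: [179.9, -0.0, 84.2]
wrist_force: [-0.2, 2.4, 6.1]
opening: 0.0472
grasp_force: 20.8
```

```bash
python3 t.py | egrep 'rot|torq|open|wrist'
```

```text
tcp_rot [179.8773  -0.0253  84.2231]
wrist_force [-0.174   2.447   6.1267]
torque [ 0.397  -0.1935  0.0506]
opening 0.047185244690795256
```

To row units: -0.02 rad / 6.2832 = -0.0032.

>>> {"name": "servo_tool", "arguments": {
  "moves": [
    [0,0,0,-0.0032],
    [0,0,0,-0.0032]
  ]
}}

```text
time: 12.58
ee_pos: [0.622, -0.1553, 0.2169]
tcp_rot: [179.9, -0.0, 83.1]
wrist_force: [0.1, 1.9, 5.5]
opening: 0.0472
grasp_force: 20.8
```

```bash
python3 t.py | egrep 'rot|torq|open|wrist'
```

```text
tcp_rot [179.8789  -0.0266  83.0769]
wrist_force [0.0888 1.8778 5.5111]
torque [ 0.3608 -0.2215  0.0349]
opening 0.047233685756943845
```

To row units: -0.03 rad / 6.2832 = -0.0048.

>>> {"name": "servo_tool", "arguments": {
  "moves": [
    [0,0,0,-0.0048],
    [0,0,0,-0.0048]
  ]
}}

```text
time: 12.75
ee_pos: [0.6221, -0.1553, 0.2169]
tcp_rot: [179.9, -0.0, 81.3]
wrist_force: [0.7, 2.7, 5.9]
opening: 0.047
grasp_force: 20.8
```

```bash
python3 t.py | egrep 'rot|torq|open|wrist'
```

```text
tcp_rot [179.8752  -0.0299  81.3252]
wrist_force [0.683  2.715  5.9079]
torque [ 0.3957 -0.2289  0.0424]
opening 0.04698585357504741
```

To row units: -0.15 rad / 6.2832 = -0.0239.

>>> {"name": "servo_tool", "arguments": {
  "moves": [
    [0,0,0,-0.0048],
    [0,0,0,-0.0095],
    [0,0,0,-0.0143],
    [0,0,0,-0.0191],
    [0,0,0,-0.0239],
    [0,0,0,-0.0239]
  ]
}}

```text
time: 13.25
ee_pos: [0.6222, -0.1553, 0.2168]
tcp_rot: [179.9, -0.0, 72.7]
wrist_force: [0.7, 2.7, 5.0]
opening: 0.0469
grasp_force: 20.8
```

```bash
python3 t.py | egrep 'rot|torq|open|wrist'
```

```text
tcp_rot [179.8694  -0.0418  72.7432]
wrist_force [0.7476 2.705  5.0453]
torque [ 0.2714 -0.4182 -0.0148]
opening 0.0469008572742947
```

To row units: -0.04 rad / 6.2832 = -0.0064.

>>> {"name": "servo_tool", "arguments": {
  "moves": [
    [0,0,0,-0.0064],
    [0,0,0,-0.0127],
    [0,0,0,-0.0127]
  ]
}}

```text
time: 13.5
ee_pos: [0.6222, -0.1554, 0.2168]
tcp_rot: [179.9, -0.0, 68.1]
wrist_force: [1.7, 1.3, 5.5]
opening: 0.0466
grasp_force: 20.8
```

```bash
python3 t.py | egrep 'rot|torq'
```

```text
tcp_rot [179.8659  -0.0454  68.1349]
torque [ 0.2069 -0.4124  0.0021]
```

To row units: -0.03 rad / 6.2832 = -0.0048.

>>> {"name": "servo_tool", "arguments": {
  "moves": [
    [0,0,0,-0.0048],
    [0,0,0,-0.0048]
  ]
}}

```text
time: 13.67
ee_pos: [0.6222, -0.1554, 0.2168]
tcp_rot: [179.9, -0.0, 66.5]
wrist_force: [0.8, 1.2, 5.6]
opening: 0.0473
grasp_force: 20.8
```

```bash
python3 t.py | egrep 'rot|torq'
```

```text
tcp_rot [179.8692  -0.0455  66.4605]
torque [ 0.1362 -0.4846 -0.0681]
```

To row units: -0.05 rad / 6.2832 = -0.008.

>>> {"name": "servo_tool", "arguments": {
  "moves": [
    [0,0,0,-0.0048],
    [0,0,0,-0.008],
    [0,0,0,-0.008]
  ]
}}

```text
time: 13.92
ee_pos: [0.6223, -0.1555, 0.2168]
tcp_rot: [179.9, -0.1, 63.6]
wrist_force: [1.2, 1.2, 4.5]
opening: 0.047
grasp_force: 20.8
```

```bash
python3 t.py | egrep 'rot|torq'
```

```text
tcp_rot [179.8644  -0.0505  63.6145]
torque [ 0.1124 -0.4992 -0.0301]
```

To row units: -0.05 rad / 6.2832 = -0.008.

>>> {"name": "servo_tool", "arguments": {
  "moves": [
    [0,0,0,-0.0048],
    [0,0,0,-0.008],
    [0,0,0,-0.008]
  ]
}}

```text
time: 14.17
ee_pos: [0.6223, -0.1555, 0.2168]
tcp_rot: [179.9, -0.1, 60.7]
wrist_force: [1.7, 0.7, 6.4]
opening: 0.0473
grasp_force: 20.8
```

```bash
python3 t.py | egrep 'rot|torq'
```

```text
tcp_rot [179.8631  -0.0539  60.7496]
torque [ 0.0406 -0.632   0.001 ]
```

To row units: -0.05 rad / 6.2832 = -0.008.

>>> {"name": "servo_tool", "arguments": {
  "moves": [
    [0,0,0,-0.0048],
    [0,0,0,-0.008],
    [0,0,0,-0.008]
  ]
}}

```text
time: 14.42
ee_pos: [0.6224, -0.1556, 0.2167]
tcp_rot: [179.8, -0.1, 57.9]
wrist_force: [4.3, -0.4, 4.9]
opening: 0.0471
grasp_force: 20.9
```

```bash
python3 t.py | egrep 'rot|torq'
```

```text
tcp_rot [179.8428  -0.0509  57.9114]
torque [-0.1784 -0.9366  0.5501]
```

It bit at 0.55 N m, below the forcing level. I'll ease the torque off, grip at 28 N for the carry, and lift a little.

To row units: 0.05 rad / 6.2832 = 0.008.

>>> {"name": "servo_tool", "arguments": {
  "moves": [
    [0,0,0,0.0048],
    [0,0,0,0.008],
    [0,0,0,0.008]
  ],
  "claw": 1,
  "force": 28
}}

```text
time: 14.67
ee_pos: [0.622, -0.1557, 0.2168]
tcp_rot: [179.9, -0.0, 60.9]
wrist_force: [1.0, -0.2, 6.6]
opening: 0.0462
grasp_force: 28.0
```

```bash
python3 t.py | egrep 'rot|torq|gra'
```

```text
tcp_rot [179.8754  -0.0233  60.8645]
torque [-0.1166 -0.4919  0.0956]
grasp_force 28.036247491836548
```

To row units: 6.5 cm / 75 = 0.0867, 6 cm / 75 = 0.08.

>>> {"name": "servo_tool", "arguments": {
  "moves": [
    [0,0,0.004,0],
    [0,0,0.0107,0],
    [0,0,0.02,0],
    [0,0,0.0307,0],
    [0,0,0.0427,0],
    [0,0,0.056,0],
    [0,0,0.0693,0],
    [0,0,0.08,0],
    [0,0,0.0867,0],
    [0,0,0.0867,0]
  ]
}}

```text
time: 15.5
ee_pos: [0.6217, -0.1556, 0.2822]
tcp_rot: [179.9, -0.0, 60.8]
wrist_force: [0.1, 1.2, -2.9]
opening: 0.0465
grasp_force: 29.5
```

```bash
python3 t.py
```

```text
time 15.5
ee_pos [ 0.6217 -0.1556  0.2822]
tcp_rot [179.9229  -0.0166  60.7743]
wrist_force [ 0.1306  1.1538 -2.9139]
torque [-0.0161  0.0101 -0.0012]
opening 0.04652017092245081
grasp_force 29.54799771308899
```

To row units: 24.5 cm / 75 = 0.3267, -15.5 cm / 75 = -0.2067.

>>> {"name": "servo_tool", "arguments": {
  "moves": [
    [-0.0067,0,0,0],
    [-0.02,0,0,0],
    [-0.04,0,0,0],
    [-0.064,0,0,0],
    [-0.0907,0,0,0],
    [-0.12,0,0,0],
    [-0.1467,0.004,0,0],
    [-0.1707,0.016,0,0],
    [-0.1907,0.036,0,0],
    [-0.2067,0.06,0,0],
    [-0.2173,0.0867,0,0],
    [-0.2267,0.116,0,0],
    [-0.2347,0.1467,0,0],
    [-0.2427,0.1773,0,0],
    [-0.2507,0.208,0,0],
    [-0.2587,0.2387,0,0],
    [-0.2667,0.2693,0,0],
    [-0.2747,0.296,0,0],
    [-0.28,0.316,0,0],
    [-0.2827,0.3267,0,0]
  ]
}}

```text
time: 17.17
ee_pos: [0.4084, 0.0907, 0.2803]
tcp_rot: [-180.0, 0.0, 60.9]
wrist_force: [0.3, -0.7, -3.8]
opening: 0.0465
grasp_force: 29.6
```

To row units: 24.6 cm / 75 = 0.328, 24.4 cm / 75 = 0.3253.

>>> {"name": "servo_tool", "arguments": {
  "moves": [
    [-0.0013,0.0093,0,0],
    [-0.0053,0.0267,0,0],
    [-0.0107,0.0533,0,0],
    [-0.016,0.084,0,0],
    [-0.0213,0.1147,0,0],
    [-0.0267,0.1453,0,0],
    [-0.032,0.176,0,0],
    [-0.0373,0.2067,0,0],
    [-0.0427,0.2373,0,0],
    [-0.048,0.2667,0,0],
    [-0.0533,0.2933,0,0],
    [-0.0573,0.3133,0,0],
    [-0.06,0.3253,0,0],
    [-0.06,0.328,0,0],
    [-0.06,0.328,0,0],
    [-0.06,0.328,0,0]
  ]
}}

```text
time: 18.5
ee_pos: [0.3648, 0.3348, 0.2808]
tcp_rot: [180.0, 0.0, 60.8]
wrist_force: [0.0, 0.5, -3.8]
opening: 0.0464
grasp_force: 29.7
```

```bash
python3 t.py; python3 - <<'E'
from h import *
a=camera('wrist')[:,:,::-1]
b=camera('side')[:,:,::-1][220:480,120:400]
cv2.imwrite('pics/w6.png',np.hstack([cv2.resize(a,(440,330)),cv2.resize(b,(355,330),interpolation=cv2.INTER_CUBIC)]))
E
```

```text
time 18.5
ee_pos [0.3648 0.3348 0.2808]
tcp_rot [179.9864   0.0212  60.7509]
wrist_force [ 0.0057  0.5252 -3.7788]
torque [0.0126 0.0225 0.0399]
opening 0.04636364676603907
grasp_force 29.657629430294037
```

View pics/w6.png

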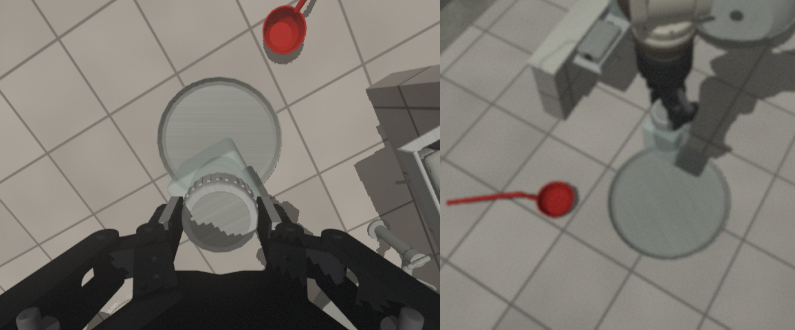

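The jar hangs upright. The plate rim is centred at about (219,140) in the left panel, which is (318.5,203.5) full size.

```bash
python3 - <<'E'
from h import *
o=get_obs(); print(ray('wrist',(318.5,203.5),.018,o))
E
```

```text
[0.36578049 0.34016422 0.018     ]
```

To row units: -20.4 cm / 75 = -0.272, -20.2 cm / 75 = -0.2693.

>>> {"name": "servo_tool", "arguments": {
  "moves": [
    [0,0.0013,-0.0067,0],
    [0,0.0027,-0.02,0],
    [0,0.0053,-0.04,0],
    [0,0.0053,-0.0667,0],
    [0,0.0053,-0.0933,0],
    [0,0.0053,-0.12,0],
    [0,0.0053,-0.1467,0],
    [0,0.0053,-0.1733,0],
    [0,0.0053,-0.2,0],
    [0,0.0053,-0.2227,0],
    [0,0.0053,-0.24,0],
    [0,0.0053,-0.2533,0],
    [0,0.0053,-0.2627,0],
    [0,0.0053,-0.2693,0],
    [0,0.0053,-0.272,0],
    [0,0.0053,-0.272,0],
    [0,0.0053,-0.272,0]
  ]
}}

```text
time: 20.02
ee_pos: [0.3648, 0.3397, 0.0774]
tcp_rot: [180.0, -0.0, 60.8]
wrist_force: [0.1, -0.2, -3.0]
opening: 0.0467
grasp_force: 29.7
```

To row units: -0.3 cm / 75 = -0.004, -0.2 cm / 75 = -0.0027.

>>> {"name": "servo_tool", "arguments": {
  "moves": [
    [0,0,-0.0013,0],
    [0,0,-0.0027,0],
    [0,0,-0.004,0],
    [0,0,-0.004,0]
  ]
}}

```text
time: 20.35
ee_pos: [0.3645, 0.3395, 0.0737]
tcp_rot: [-180.0, 0.0, 60.8]
wrist_force: [-0.3, -0.0, -3.0]
opening: 0.0459
grasp_force: 29.7
```

To row units: -0.2 cm / 75 = -0.0027, -0.1 cm / 75 = -0.0013.

>>> {"name": "servo_tool", "arguments": {
  "moves": [
    [0,0,-0.0013,0],
    [0,0,-0.0027,0],
    [0,0,-0.0027,0]
  ]
}}

```text
time: 20.6
ee_pos: [0.3644, 0.3394, 0.0716]
tcp_rot: [-180.0, 0.0, 60.8]
wrist_force: [-0.6, -0.4, -3.4]
opening: 0.0465
grasp_force: 29.7
```

To row units: -0.1 cm / 75 = -0.0013.

>>> {"name": "servo_tool", "arguments": {
  "moves": [
    [0,0,-0.0013,0],
    [0,0,-0.0013,0],
    [0,0,-0.0013,0]
  ]
}}

```text
time: 20.85
ee_pos: [0.3646, 0.3398, 0.0713]
tcp_rot: [180.0, -0.1, 60.8]
wrist_force: [-1.1, 2.0, 3.0]
opening: 0.0464
grasp_force: 30.2
```

To row units: -0.1 cm / 75 = -0.0013.

>>> {"name": "servo_tool", "arguments": {
  "moves": [
    [0,0,-0.0013,0],
    [0,0,-0.0013,0],
    [0,0,-0.0013,0]
  ]
}}

```text
time: 21.1
ee_pos: [0.3647, 0.3401, 0.0711]
tcp_rot: [-180.0, -0.1, 60.8]
wrist_force: [-3.7, 0.0, 8.6]
opening: 0.0464
grasp_force: 30.8
```

The jar is down on the plate. I'll raise 1 mm to ease the load, open, and withdraw upward.

To row units: 0.1 cm / 75 = 0.0013.

>>> {"name": "servo_tool", "arguments": {
  "moves": [
    [0,0,0.0013,0],
    [0,0,0.0013,0]
  ]
}}

```text
time: 21.27
ee_pos: [0.3646, 0.3398, 0.0712]
tcp_rot: [-180.0, -0.0, 60.8]
wrist_force: [-2.4, 0.6, 4.4]
opening: 0.0467
grasp_force: 30.3
```

To row units: 16 cm / 75 = 0.2133, 14 cm / 75 = 0.1867.

>>> {"name": "servo_tool", "arguments": {
  "moves": [
    [0,0,0,0],
    [0,0,0,0],
    [0,0,0,0],
    [0,0,0,0],
    [0,0,0,0],
    [0,0,0,0],
    [0,0,0,0],
    [0,0,0.0133,0],
    [0,0,0.0333,0],
    [0,0,0.0667,0],
    [0,0,0.1067,0],
    [0,0,0.1467,0],
    [0,0,0.1867,0],
    [0,0,0.2133,0],
    [0,0,0.2133,0],
    [0,0,0.2133,0]
  ],
  "claw": 0
}}

```text
time: 22.6
ee_pos: [0.365, 0.3399, 0.2323]
tcp_rot: [180.0, -0.1, 60.8]
wrist_force: [0.1, -0.3, -1.1]
opening: 0.0852
grasp_force: 0.0
```

```bash
python3 t.py; python3 - <<'E'
from h import *
o=get_obs(); a=camera('wrist'); b=camera('side')
cv2.imwrite('pics/w7.png',np.hstack([cv2.resize(a[:,:,::-1],(440,330)),cv2.resize(b[:,:,::-1][220:480,120:400],(355,330),interpolation=cv2.INTER_CUBIC)]))
g=cv2.cvtColor(a,cv2.COLOR_RGB2GRAY)[:400]
c=cv2.HoughCircles(cv2.medianBlur(g,5),cv2.HOUGH_GRADIENT,1,40,param1=80,param2=35,minRadius=30,maxRadius=70)
print(c); 
if c is not None:
  for q in c[0][:5]: print(ray('wrist',q[:2],.104,o))
E
```

```text
time 22.6
ee_pos [0.365  0.3399 0.2323]
tcp_rot [179.9504  -0.1409  60.7766]
wrist_force [ 0.1241 -0.3102 -1.1236]
torque [ 0.0844 -0.0461  0.0566]
opening 0.08520653234553832
grasp_force 0.0
None
```

```bash
python3 -c "
from workcell import *
print(job_done())"
```

```text
the job is handed in; nothing more can be done
None
```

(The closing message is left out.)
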